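Check the stop of a vial crimper's hand lever

TASK

The hand crimper clamped on its side in the bench holder needs its stop checked: with the backs of the fingers, and only from the lever's outer side, press the hand lever in until it comes up against its stop short of the bar, ease it all the way back out, then press it in to the stop again. Finish while still holding it in, so that I can measure the gap that is left between lever and bar. Do not take hold of the lever, do not touch the bar or force the lever against its stop, and leave the other things on the bench where they are.

Things in the scene. Friction and masses are not known exactly. Their poses are not given: they have to be found in the camera images.
- crimper: Hand crimper for vial caps (225 mm, steel head, two grey handles) lying on its side in an aluminium holder screwed down. Origin on the bench under the fixed handle (bar). z up, +x along the bar to the head, lever on the +y side, pressed towards -y. Its middle plane is 90 mm up, its top 108 mm. Base plate 170 x 80 x 12 mm, centred under the bar; no part stands under the lever's grip at rest.
- bar: The fixed handle, called the bar: straight, 18 mm wide, 22 mm high, along own x from -90 to +86 mm, 90 mm above the bench, clamped by two saddles that reach 13 mm from its centre line. Origin and axes as crimper. A stop screw on it, at x = +35 mm, stands out towards the lever. Not to be touched.
- bar_end (a point): Centre of the bar's free end, 90 mm above the bench.
- lever (a joint): Angle of the hand lever: 0 at rest, sprung fully out (0.28 rad open from the bar); grows as it is pressed in; 0.28 at its stop, where it is parallel to the bar with a gap of about 16 mm left. A spring pushes it out: about 2.5 N at lever_pad at rest, 7.5 N just before the stop; at the stop the push rises steeply. The pad travels about 46 mm.
- lever_pad (a point): Where to press: outer face of the lever's grey grip at mid height (90 mm above the bench), 165 mm from the hinge along the lever and 9 mm outside its centre line. Grip 130 mm long, 22 mm high, 18 mm thick with its inside strip. Axes turn with the lever: +y points straight out of the outer face (press along -y), +x along the lever to the hinge, z up.
- lever_end (a point): Centre of the lever's free end, 55 mm past lever_pad from the hinge.
- lever_hinge (a point): The lever's vertical hinge axis, beyond the head, 90 mm above the bench; axes as crimper. The lever swings level about it, counter-clockwise from above as it is pressed in.
- lever_inside: The flat steel strip on the inside of the lever's grip, facing the bar, 126 mm long, 22 mm high, 5 mm thick. Its origin lies at the hinge. Not to be touched: a finger there means that the lever is being gripped.
- decapper: Bystander: loose decapping pliers, 220 mm long, lying on the bench on the bar's side of the holder. Origin under its middle.
- reagent_bottle: Bystander: loose amber bottle, 72 mm across, 150 mm high. Origin under its middle.
- vial_rack: Bystander: loose white rack with capped vials, 60 x 110 mm, 53 mm high, beyond the crimper's head. Origin under its middle.
- cap_tub: Bystander: loose round tub of aluminium caps, 84 mm across, 35 mm high, standing on the lever's side, clear of its swing. Origin under its middle.

How it is judged (in metres and radians):
On the way, in this order (a step that is already met when the one before it is completed fails the run):
1. the fingers press the lever in against its stop (within 0.02 rad) (value of joint lever above 0.26 rad and contact force between the fingers and lever above 1 N), for 0.05 s.
2. the lever is let all the way back out (within 0.02 rad of rest) (value of joint lever below 0.02 rad), for 0.05 s.
At the end, for the whole second after the job is handed in: The fingers still hold the lever in against its stop: lever angle within 0.02 rad of the 0.28 rad stop (about 3 mm at the pad), at rest, with the fingers pressing on it with more than 2 N (value of joint lever above 0.26 rad and contact force between the fingers and lever above 2 N and velocity of joint lever between -0.1 and 0.1 rad/s); the arm keeps its last pose, push and grip.
It fails at once if the lever is forced: pressed with more than 60 N (contact force between anything else and lever above 60 N).
It fails at once if the lever is let snap back (faster than 2.5 rad/s, about 0.4 m/s at the pad) (velocity of joint lever below -2.5 rad/s).
It fails at once if the bar is touched (more than 2 N) (contact force between any of the fingers, the arm and bar above 2 N).
It fails at once if the lever is gripped: its inside is touched (more than 2 N) (contact force between the fingers and lever_inside above 2 N).
It fails at once if a bystander is moved more than 15 mm (distance of any of decapper, reagent_bottle, vial_rack, cap_tub from where it was at the start of the episode above 0.015 m).
It also fails if it takes over 48 s, if anything falls off the work surface, if the arm or the gripper's body presses on something with over 40 N, if the wrist force passes 120 N, or if a joint passes its speed limit or range.

ROBOT

A 7-joint arm with a two-finger parallel gripper is mounted at the origin on the work surface. World frame = base frame: x ahead of the robot, y to its left, z up, the work surface at z = 0. Lengths are in m, angles in degrees, forces in N, time in s.
With the tool pointing down it reaches from about 0.4 to 0.85 m from the base axis. Payload 4.5 kg.
Tool frame: the origin (TCP) lies at the very end of the fingers, on their centre line; the grasp point (between the pads) lies 19 mm behind it (bot.tcp_to_grasp is the distance from the TCP to the grasp point, in m); z points along the fingers, y is the line along which they close (so a half turn about z gives the same grasp; the last joint's range is limited). The gripper opens to 88 mm and grips with 3 to 60 N. Pads are 18 mm wide; open, the fingers measure 123 mm over their backs; the gripper's body (75 mm by 187 mm) begins 45 mm behind the grasp point.
Start: joints at [71.264, 39.483, -11.15, 89.685, 9.013, 51.709, -12.324], TCP at [0.221, -0.585, 0.239] pointing down, gripper open.
Joint ranges: [-172.22, 172.22], [-26.19, 119.32], [-84.43, 86.54], [7.71, 146.69], [-57.33, 237.33], [2.42, 119.75], [-152.13, 152.13]. Speed limits (degrees/s): [147.25, 147.25, 180, 180, 180, 180, 180].

INTERFACE

Orientations are given as [roll, pitch, yaw] about the fixed x, y, z axes, in that order (R = Rz(yaw) Ry(pitch) Rx(roll)).
In Python, from bench import bot, telemetry, get_image, camera_model gives the robot as it stands. Calls block until the motion is done:
- bot.goto(position, orientation): joint-space move of the TCP to a pose.
- bot.movel(position, frame=None, vel=0.15, contact_N=None): straight line of the TCP; frame=None keeps the orientation; vel is the mean speed in m/s. With contact_N (N) it stops when the force on the tool has changed by that much, and returns True; else False.
- bot.goto_joints(angles): joint-space move.
- bot.set_gripper(opening, strength=None): finger opening in m; strength is the grip in N (None keeps the last); returns when the fingers have stopped.
- bot.pause(seconds).
- bot.ik(position, orientation): joint angles nearest the present ones, or None.
- telemetry.get_state(): the state.
- get_image(name): name is "side" or "top"; returns the picture (400x640x3 uint8, blue, green, red); there is no depth.
- camera_model(name): a dict with "intrinsics" (3x3 intrinsics, pixels), "rvec" (rotation vector, rad) and "tvec" (3), from world to camera coordinates, as OpenCV has them. Camera axes: x right, y down, z forward; pixel columns grow to the right and rows downward; lengths in m; the calibration is good to about 2 mm. A picture is of the moment at which its call begins. camera_model takes no time and is no camera call.
A pose or a line that the arm cannot do raises bot.Unreachable and nothing moves.
- bot.job_done(): hands the job in; it is judged then, once.
The state is a dict: "clock": time; "q": joint angles; "joint_velocities": joint speeds; "joint_efforts": joint torques, N m; "eef_pos": TCP position; "ee_rot": TCP orientation; "ft_force": force on the tool from outside, world axes, zero at the start; "torque": the same for the moment, N m; "width": finger opening in m; "grip_force": force on a finger pad.
Only numpy, scipy, OpenCV 4.12 (cv2) and the standard library are available. Lean on these libraries where they do the work, as an engineer would, in place of code of your own. Each camera call takes 0.05 s, during which the arm holds its last target. There are 200 camera calls.

## Working session

There is one attempt and no reset: what is moved stays moved. The work goes in short steps, each a Python script; the robot and the scene stay as the last script left them, time stands still between calls to the robot, and variables do not carry over. Pictures are saved under pics/ and viewed, at most 10 in all, crops included, and the job is handed in when it is done.

```bash
mkdir -p pics; ls; python3 - <<'E'
from bench import bot, telemetry, get_image, camera_model
import cv2
for n in ("side","top"):
    cv2.imwrite(f"pics/{n}0.png",get_image(n)); print(n,camera_model(n))
s=telemetry.get_state(); print(s)
E
```

```text
pics
side {'intrinsics': array([[437.85610818,   0.        , 312.15923006],
       [  0.        , 437.85610818, 199.55248794],
       [  0.        ,   0.        ,   1.        ]]), 'rvec': array([ 0.51209262, -2.77449724,  1.01458742]), 'tvec': array([0.57864438, 0.17358705, 0.81093006])}
top {'intrinsics': array([[397.51797582,   0.        , 316.92037116],
       [  0.        , 397.51797582, 199.69513106],
       [  0.        ,   0.        ,   1.        ]]), 'rvec': array([ 2.16297055, -2.16786207,  0.17127291]), 'tvec': array([0.04042206, 0.57466177, 0.82578006])}
{'clock': 0.1, 'q': array([ 71.26443497,  39.52712222, -11.14582578,  89.73713291,
         9.01439643,  51.71098072, -12.32249359]), 'joint_velocities': array([-0.05972021, -0.13001385,  0.00702323,  0.01257444, -0.09003967,
       -0.05333699, -0.05276843]), 'joint_efforts': array([-2.27427401e-03, -5.28501606e+01, -1.27151962e+00, -1.53837687e+01,
       -5.26720681e-02,  1.97851703e-03,  4.38208940e-05]), 'eef_pos': array([ 0.22039745, -0.58425456,  0.23801249]), 'ee_rot': array([-1.79907166e+02,  8.03963988e-03,  2.06797440e+01]), 'ft_force': array([0.51927864, 0.77809863, 0.12943722]), 'torque': array([0.06689101, 0.02837293, 0.06277639]), 'grip_force': 0.0, 'width': 0.08823444485722143}
```

View pics/top0.png

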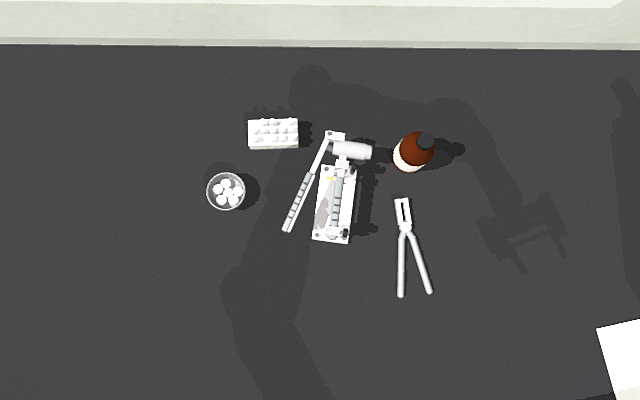

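View pics/side0.png

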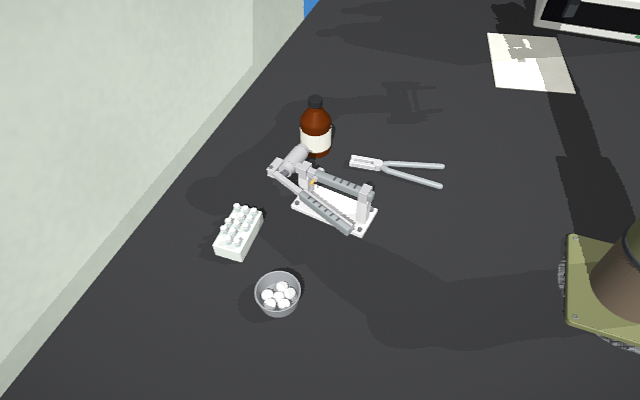

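The top view shows the crimper at about (335,190), with the lever on its left (image-left = +y) ending at about (287,231). The tub is at (226,191), the rack at (273,133), the bottle at (413,150) and the decapper at (408,245). The side view shows the lever's free end at about (350,230). I'll zoom in on both.

```bash
python3 - <<'E'
import cv2
t=cv2.imread("pics/top0.png")[120:250,265:385]; s=cv2.imread("pics/side0.png")[140:245,255:390]
cv2.imwrite("pics/tc.png",cv2.resize(t,None,fx=4.5,fy=4.5,interpolation=cv2.INTER_CUBIC))
cv2.imwrite("pics/sc.png",cv2.resize(s,None,fx=5,fy=5,interpolation=cv2.INTER_CUBIC))
E
```

```text
(no output)
```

View pics/tc.png

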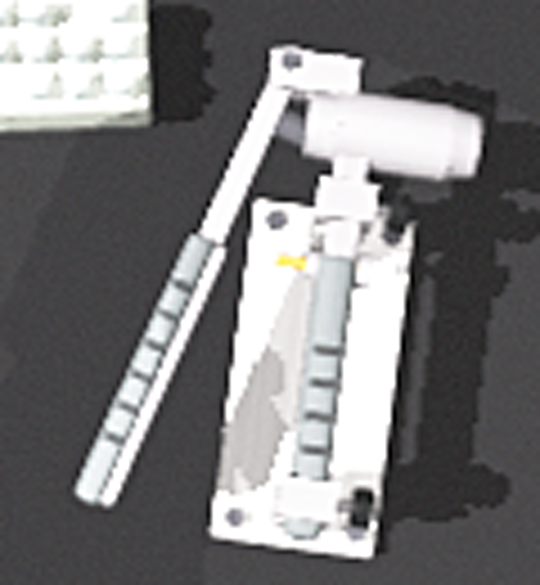

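View pics/sc.png

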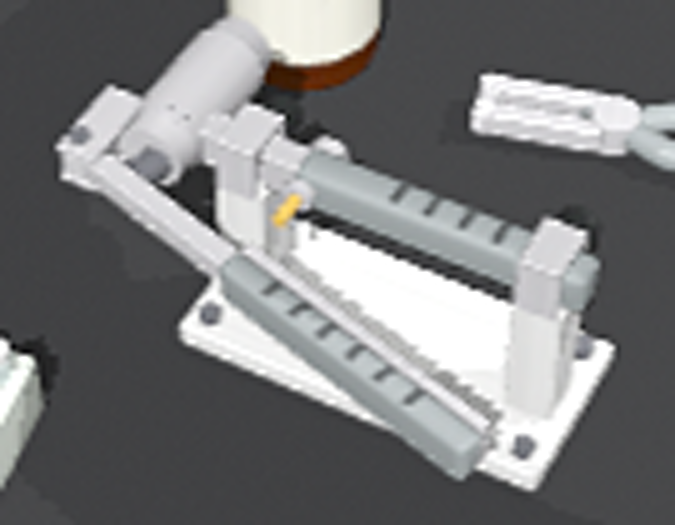

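The top crop shows the lever running from the hinge bolt at (291,60) to its free end at (78..112,490..503). The plate corners are at (253,198), (415,220), (210,537) and (373,558). In the side crop the hinge bolt is at (82,133), the lever end's top corners at about (458,447) and (494,425), and the plate corners at (180,328), (533,487) and (613,350).

```bash
cat > h.py <<'E'
import numpy as np, cv2
from bench import bot, telemetry, get_image, camera_model
def ray(n,uv):
    c=camera_model(n);R=cv2.Rodrigues(c["rvec"])[0]
    p=cv2.undistortPoints(np.array([[uv]],float),c["intrinsics"],None)[0,0]
    return -R.T@c["tvec"], R.T@np.array([p[0],p[1],1])
def onz(n,uv,z):
    o,d=ray(n,uv); return o+d*(z-o[2])/d[2]
def tri(a,b):
    A=[];B=[]
    for n,uv in (("top",a),("side",b)):
        o,d=ray(n,uv);d/=np.linalg.norm(d);P=np.eye(3)-np.outer(d,d);A.append(P);B.append(P@o)
    x,r,_,_=np.linalg.lstsq(np.vstack(A),np.hstack(B),rcond=None);return x,np.sqrt(r)
T=lambda u,v:(u/4.5+265-.4,v/4.5+120-.4)
S=lambda u,v:(u/5+255-.4,v/5+140-.4)
E
python3 - <<'E'
from h import *
np.set_printoptions(precision=4,suppress=True)
for k,a,b in (("hinge",(291,60),(82,133)),("levout",(78,490),(458,447)),("levin",(112,503),(494,425)),("gripstart_out",(193,235),(224,263)),("pl1",(253,198),(180,328)),("pl3",(210,537),(533,487)),("pl4",(373,558),(613,350)),("barend",(303,534),(590,265))):
    print(k,*tri(T(*a),S(*b)))
for a in ((253,198),(415,220),(210,537),(373,558)): print("plate top",onz("top",T(*a),.012))
for a in ((180,328),(533,487),(613,350)): print("plate side",onz("side",S(*a),.012))
for k,a in (("hinge",(291,60)),("out",(78,490)),("in",(112,503)),("gs_out",(193,235)),("gs_in",(222,248)),("barL",(322,258)),("barR",(352,260)),("barL2",(296,470)),("barR2",(327,475))): print(k,onz("top",T(*a),.101))
for n,uv,z in (("tub",(226,191),.035),("rack",(273,133),.05),("bottle",(425,141),.15)): print(n,onz("top",uv,z))
E
```

```text
hinge [0.7046 0.0148 0.1008] [0.0005]
levout [0.5093 0.1108 0.0982] [0.0006]
levin [0.502  0.0956 0.0964] [0.0016]
gripstart_out [0.6231 0.0596 0.1   ] [0.0006]
pl1 [0.6603 0.0291 0.0101] [0.0009]
pl3 [0.492  0.0513 0.0035] [0.0013]
pl4 [ 0.4811 -0.0294  0.0043] [0.001]
barend [0.4891 0.0113 0.1003] [0.]
plate top [0.6605 0.0293 0.012 ]
plate top [ 0.6494 -0.0523  0.012 ]
plate top [0.4908 0.0513 0.012 ]
plate top [ 0.4803 -0.0287  0.012 ]
plate side [0.659  0.0305 0.012 ]
plate side [0.4916 0.0575 0.012 ]
plate side [ 0.4808 -0.023   0.012 ]
hinge [0.7049 0.0149 0.101 ]
out [0.5087 0.1106 0.101 ]
in [0.5029 0.0955 0.101 ]
gs_out [0.6233 0.0597 0.101 ]
gs_in [0.6174 0.0467 0.101 ]
barL [0.6129 0.0016 0.101 ]
barR [ 0.612  -0.0119  0.101 ]
barL2 [0.5173 0.0142 0.101 ]
barR2 [0.5151 0.0004 0.101 ]
tub [0.5942 0.2364 0.035 ]
rack [0.7199 0.1347 0.05  ]
bottle [ 0.6744 -0.1678  0.15  ]
```

Bar yaw is about -7.6° and the lever at rest about -23.8°, which matches a 0.28 rad opening. The pad at rest is at about (0.5575, 0.0897) and at the stop about (0.5425, 0.0454). I'll close the fingers, turn their backs to the lever and approach from outside.

```bash
cat >> h.py <<'E'
H=np.array([.7049,.0149]); YB=np.deg2rad(-7.6); Z=.074
def pose(th,gap=0.,back=.0175):
    y=YB-.28+th; u=np.array([np.cos(y),np.sin(y)]); n=np.array([-u[1],u[0]])
    p=H-.165*u+(.009+back+gap)*n
    return [p[0],p[1],Z],[180,0,np.rad2deg(y)],n
def st(): return telemetry.get_state()
E
python3 - <<'E'
from h import *
np.set_printoptions(precision=4,suppress=True)
bot.set_gripper(0.0,20)
p,o,n=pose(0,.035)
print(p,o,bot.ik(p,o),bot.ik(*pose(.28)[:2]))
bot.goto([.35,-.35,.30],o)
bot.goto([p[0],p[1],.22],o)
bot.movel(p)
s=st();print(s["clock"],s["eef_pos"],s["ee_rot"],s["ft_force"],s["width"],s["q"])
cv2.imwrite("pics/t1.png",cv2.resize(get_image("top")[100:260,200:400],None,fx=3,fy=3)); cv2.imwrite("pics/s1.png",cv2.resize(get_image("side")[130:260,240:400],None,fx=4,fy=4))
E
```

```text
[np.float64(0.5784131327775064), np.float64(0.1374084585660896), 0.074] [180, 0, np.float64(-23.64281826366305)] [ -24.8113   51.3186   12.4623  102.5969  -20.7898   28.334  -112.1115] [-14.7521  48.6578   5.671  110.4733 -11.7232  21.4157 -97.6651]
5.5583 [0.5791 0.1375 0.0748] [-179.9391   -0.0772  -23.6506] [ 0.4974 -0.6179 -0.0635] 0.000529312708222121 [ -17.6878   50.3077   -0.1915  102.1619    0.3318   27.4329 -131.755 ]
```

View pics/s1.png

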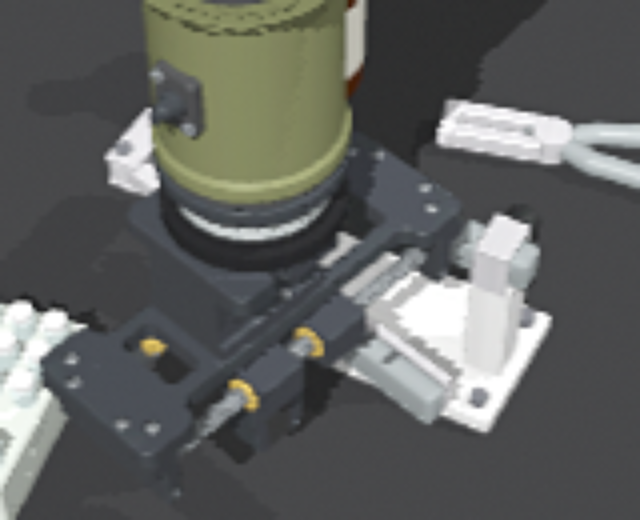

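The closed fingers are standing outside the lever at about (280,390), and the body clears the crimper's top. Next is a slow approach until contact.

```bash
python3 - <<'E'
from h import *
np.set_printoptions(precision=4,suppress=True)
b=st()["ft_force"]
p,o,n=pose(0,-.01)
n3=np.r_[n,0]
print(bot.movel(p,vel=.025,contact_N=1.5))
s=st();e=s["eef_pos"]
g=(e-np.array(pose(0)[0]))@n3
print(s["clock"],e,"gap at contact",g,"F",(s["ft_force"]-b)@n3,s["ft_force"]-b)
E
```

```text
True
6.925 [0.5648 0.1061 0.0739] gap at contact 0.0008448967220071971 F 3.012530945303367 [0.8226 2.9285 1.2008]
```

```bash
cat >> h.py <<'E'
def force(n,b): 
    return float(np.mean([(st()["ft_force"]-b)@np.r_[n,0] for _ in range(3)]))
def press(b,g,Ft=13.,log=True):
    for th in list(np.arange(.04,.241,.05))+list(np.arange(.25,.32,.006)):
        p,o,n=pose(th,g); bot.movel(p,o,vel=.03); 
        if th>.24: bot.pause(.08)
        s=st(); F=(s["ft_force"]-b)@np.r_[n,0]
        if log: print(round(th,3),round(F,2),round(s["clock"],2),(s["eef_pos"]-p)@np.r_[n,0])
        if F>Ft: break
    return th
E
python3 - <<'E'
from h import *
np.set_printoptions(precision=4,suppress=True)
b=np.array([.4974,-.6179,-.0635])
print(press(b,.0005))
s=st();print(s["clock"],s["eef_pos"],s["ee_rot"],s["ft_force"],s["width"],s["q"][6])
cv2.imwrite("pics/t2.png",cv2.resize(get_image("top")[100:260,230:390],None,fx=3.75,fy=3.75)); cv2.imwrite("pics/s2.png",cv2.resize(get_image("side")[130:260,240:400],None,fx=4,fy=4))
E
```

```text
0.04 4.77 7.29 0.00021545321486247482
0.09 3.85 7.72 1.3124473652390243e-05
0.14 4.43 8.14 0.00043193279409767975
0.19 6.4 8.57 0.0010223386620341049
0.24 6.96 8.99 0.0014968033593096971
0.25 6.94 9.32 0.0017387566936648826
0.256 6.8 9.66 0.0018533290843162856
0.262 7.01 9.99 0.0019086204652685795
0.268 6.56 10.32 0.0019543688477185787
0.274 8.18 10.66 0.0020007079250331902
0.28 7.61 10.99 0.0020548247228127543
0.286 7.64 11.32 0.0021799617888166355
0.292 10.11 11.66 0.002903898312355749
0.298 9.41 11.99 0.00378081597228399
0.304 11.26 12.32 0.004670349492593157
0.31 13.7 12.66 0.005589516712788747
0.31000000000000005
12.6583 [0.5451 0.0641 0.0742] [-179.5999   -0.1717   -5.6618] [ 2.7714 12.9218 -3.2026] 3.601320800696251e-05 -116.42585344292888
```

View pics/s2.png

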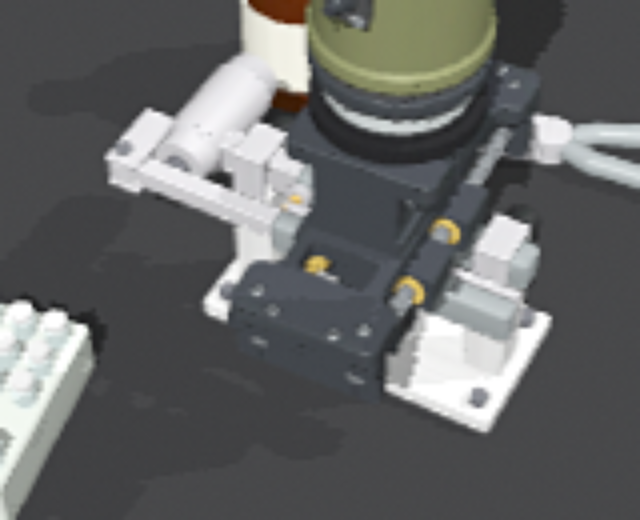

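The arm's position error started growing one-for-one with the command from about 0.286 rad, with force rising past 7.5 N. That means the lever is on its stop, and the picture shows it parallel to the bar. I'll ease it out now, past the contact point, and look.

```bash
python3 - <<'E'
from h import *
np.set_printoptions(precision=4,suppress=True)
b=np.array([.4974,-.6179,-.0635])
for th in (.28,.22,.16,.10,.05,0):
    p,o,n=pose(th,.0005); bot.movel(p,o,vel=.04)
p,o,n=pose(0,.012); bot.movel(p,o,vel=.03); bot.pause(.4)
s=st();print(s["clock"],(s["ft_force"]-b)@np.r_[n,0],s["ft_force"]-b,s["eef_pos"]-p)
cv2.imwrite("pics/s3.png",cv2.resize(get_image("side")[130:260,240:400],None,fx=4,fy=4))
E
```

```text
15.8833 0.8166152993808502 [-0.7697  1.2284 -0.1033] [-0.     -0.0001  0.    ]
```

View pics/s3.png

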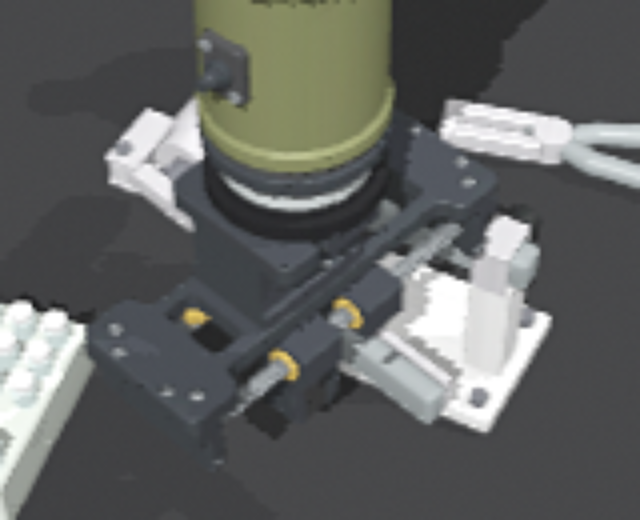

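The lever's free end is back at (435,405), the same pixel as before pressing, and the fingers are clear of it. Now I'll press again.

```bash
python3 - <<'E'
from h import *
np.set_printoptions(precision=4,suppress=True)
b=np.array([.4974,-.6179,-.0635])
p,o,n=pose(0,.0005); bot.movel(p,o,vel=.03)
th=press(b,.0005,log=False); bot.pause(.5)
p,o,n=pose(th,.0005); F=[]
for _ in range(10): F.append((st()["ft_force"]-b)@np.r_[n,0]); bot.pause(.05)
s=st(); print(th,s["clock"],np.array(F),(s["eef_pos"]-p)@np.r_[n,0],s["eef_pos"])
cv2.imwrite("pics/s4.png",cv2.resize(get_image("side")[80:340,200:460],None,fx=2.2,fy=2.2))
E
```

```text
0.31000000000000005 23.2083 [13.8832 14.2894 13.5788 13.9114 13.4264 14.2146 14.5947 13.3771 12.4687
 12.8409] 0.00552730678301874 [0.545  0.0641 0.0742]
```

View pics/s4.png

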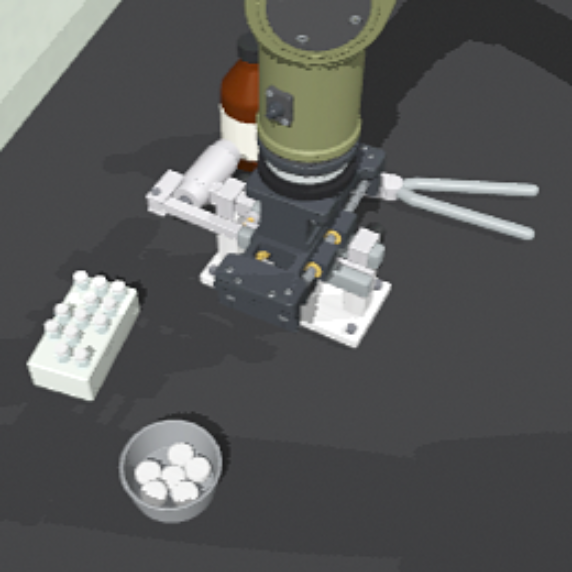

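The lever is back at its stop, parallel to the bar (lever arm at about (215,220)), held with a steady force of about 13.5 N. The rack, tub, bottle and decapper are where they were.

```bash
python3 -c "
from bench import bot
print(bot.job_done())"
```

```text
the job is handed in; nothing more can be done
None
```

The lever was pressed to its stop, eased all the way out, and pressed in again, and the fingers are still holding it against the stop at about 13.5 N with no bystander visibly moved; the job is handed in, with no verdict returned.

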